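Seat the repair plug in the stone and lower the hold-down on it

ROBOT

A 6-joint arm with a two-finger parallel gripper is mounted at the origin on the work surface. World frame = base frame: x ahead of the robot, y to its left, z up, the work surface at z = 0. Lengths are in mm, angles in rad, forces in N, time in s.
With the tool pointing down it reaches from about 250 to 775 mm from the base axis. Payload 4 kg.
Tool frame: the origin (TCP) lies between the finger pads; the fingertips stand 17 mm ahead of it and the grasp point (between the pads) lies 2 mm behind it; z points along the fingers, y is the line along which they close (so a half turn about z gives the same grasp; the last joint's range is limited). The gripper opens to 94 mm and grips with 3 to 60 N. Pads are 16 mm wide; open, the fingers measure 119 mm over their backs; the gripper's body (75 mm by 177 mm) begins 78 mm behind the grasp point.
Start: joints at [-1.401, 0.087, 1.371, -0, 1.684, -0.103], TCP at [148.182, -529.68, 222.506] pointing down, gripper open.
Joint ranges: [-3.1, 3.1], [-0.76, 2.03], [0.27, 2.55], [-1.08, 4.22], [0.17, 2.65], [-2.57, 2.57]. Speed limits (rad/s): [2.79, 2.79, 3.14, 3.14, 3.14, 3.14].

INTERFACE

Orientations are given as [roll, pitch, yaw] about the fixed x, y, z axes, in that order (R = Rz(yaw) Ry(pitch) Rx(roll)).
In Python, from rig import * gives the robot as it stands.
- The arm moves only by the shell command python3 -m creep 'ROWS' [FORCE]. ROWS is JSON, a list of rows, each a list of 3 entries, a list of its own where there are three numbers: the shift along the tool's x, y, z normalised to -1 to 1, where 1 is 0.02 m, then the turn, a rotation vector about the tool's x, y, z normalised to -1 to 1, where 1 is 8 degrees, then the closure, from 0 (fully open) to 1 (shut). In form: [[[tx, ty, tz], [wx, wy, wz], claw], ...]. A call has 1 to 5 rows; each row shifts and turns the commanded pose from where the row before left it, along the tool's axes as they then stand; what a row does not reach is not made up. A row lasts 1/10 s, in which the tool goes at most 50 mm and 8.59 degrees, less where a joint would pass 70% of its speed; a pose out of reach is approached as far as the arm can. A call with a number of a shift or a turn outside -1 to 1 is refused whole. A call with a gripper value outside its range is refused whole. The fingers move at their own pace and stop on an object; FORCE is the grip in N (left out, the last holds). Time passes only in rows, so rows that do not move let the fingers close. It gives the time, the measured TCP pose, the force, the opening and the grip force at its end, in the units of the state.
- sense(): the state, without advancing time (a new reading comes with each control period).
- camera(name): name is "scene" or "top" or "wrist"; returns a dict with "color" (384x512x3 uint8, blue, green, red), "fx", "fy", "cx", "cy" (pixels), "R" (3x3) and "t" (3): a world point X has camera coordinates R X + t. Camera axes: x right, y down, z forward; pixel columns grow to the right and rows downward; lengths in mm; the calibration is good to about 2 mm. A picture is of the moment at which its call begins. There is no depth.
- finish_job(): hands the job in; it is judged then, once.
The state is a dict: "time": time; "joint_positions": joint angles; "qd": joint speeds; "joint_torque": joint torques, N m; "tool_pos": TCP position; "orientation": TCP orientation; "ft_force": force on the tool from outside, world axes, zero at the start; "moment": the same for the moment, N m; "grip_width": finger opening in mm; "grip_force": force on a finger pad.
Only numpy, scipy, OpenCV 4.12 (cv2) and the standard library are available. Lean on these libraries where they do the work, as an engineer would, in place of code of your own. Each camera call takes 0.05 s, during which the arm holds its last target. There are 200 camera calls.

TASK

Repair the sandstone slab: take the oblong stone plug that matches the slab's rectangular pocket and set it upright into the pocket, fully home on the pocket's floor. Then swing the raised hold-down arm over by its ball grip until its rubber pad rests on the plug, and let go. Leave the other stones and the tools where they are.

Things in the scene. Friction and masses are not known exactly. Their poses are not given: they have to be found in the camera images.
- plug: the repair plug: a plain sandstone block standing upright, 36 (its x) by 56 (its y) by 64 mm tall (z), edges rounded 3 mm, 0.3 kg. Origin at the centre of its underside. Either way round fits (half-turn symmetric). It starts standing on the table among two other pieces of the same stone; seated, it stands 34 mm proud of the slab
- pocket (a point): the centre of the floor of the rectangular pocket in the slab's top: 39 (x) by 59 (y) mm wide, 30 mm deep, z up; the mouth is 30 mm above this point, at the slab's top face, with a 2 mm chamfer. The sandstone slab is fixed, 260 (x) by 320 (y) mm, its top 95 mm above the table, lying on two wooden battens that stick out 20 mm at each x end; the slab's centre lies 30 mm towards -y from the pocket
- pivot (a point): the pivot of the hold-down arm, at the top of a small steel bracket (foot 60 by 50 mm, cheeks 38 mm wide over all along x) fixed on the slab's top, 100 mm from the pocket's centre towards its -y and 51 mm above the slab's top; axes as the pocket's, the arm turns about x
- holddown (a joint): angle of the hold-down arm in rad: 0 = arm level, lying along +y over the pocket, its pad just touching the top of a seated plug; pi/2 = upright; starts raised near upright, range -0.12 to 2.0. The arm is a steel bar 14 by 14 mm; it stays up within about 0.3 rad of upright and otherwise sinks slowly under its own weight
- ball (a point): centre of the black ball grip, 26 mm in diameter, at the end of the hold-down arm, 155 mm from the pivot; turns with the arm (its y points from the pivot along the arm)
- pad (a point): the rubber pad under the hold-down arm: a disc 24 mm in diameter and 10 mm thick, 100 mm from the pivot. This point is the centre of its face that meets the plug
- core: bystander: round sandstone drill core, 50 mm in diameter, 64 mm tall, standing near the plug; origin at the centre of its underside
- offcut: bystander: square sandstone offcut, 60 by 60 by 64 mm tall, standing near the plug; origin at the centre of its underside
- chisel: bystander: flat steel chisel 163 mm long, 28 mm wide and 10 mm thick at most, lying along y on the slab's +x edge, about 105 mm from the pocket's centre; origin under the middle of its shank
- mallet: bystander: round wooden mason's mallet standing on its head, 104 mm in diameter, 232 mm tall; origin at the centre of its underside
- brush: bystander: hand brush with wooden handle, 240 mm long, lying on the table; origin under its middle
- square: bystander: steel mason's square, 250 by 160 mm, 5 mm thick, lying on the table; origin under the middle of its long leg
- cup: bystander: steel cup 76 mm in diameter, 90 mm tall; origin at the centre of its underside
Not all that is in view belongs to the job. Leave any orange, red or turquoise look-alike of the plug alone.

How it is judged (in metres and radians):
On the way, in this order (a step that is already met when the one before it is completed fails the run):
1. the plug is fully home in the pocket, upright, with the hold-down arm still raised (horizontal distance between plug and pocket below 0.004 m and z of plug in the frame of pocket below 0.004 m and angle between the x axis of plug and the x axis of pocket, either way round below 0.12 rad and angle between plug's own z axis and vertical below 0.08 rad and value of joint holddown above 0.6 rad), for 0.2 s.
2. the hold-down arm is lowered and its pad rests on the plug (value of joint holddown between -0.035 and 0.035 rad and velocity of joint holddown above -0.05 rad/s and z of pad in the frame of plug below 0.067 m), for 0.2 s.
At the end, for the whole second after the job is handed in: the plug stands in the pocket (within 4 mm of its centre, within 4 mm of its floor, within 0.12 rad of its direction, tilted under 0.08 rad), at rest and released; the hold-down arm is down and still (joint within 0.035 rad of 0), its pad on the plug's top (within 3 mm) (all of step 2 and horizontal distance between plug and pocket below 0.004 m and z of plug in the frame of pocket below 0.004 m and angle between the x axis of plug and the x axis of pocket, either way round below 0.12 rad and angle between plug's own z axis and vertical below 0.08 rad and linear speed of plug below 0.02 m/s and contact force between the fingers and plug below 0.05 N); the robot touches nothing.
It fails at once if another stone or a tool is moved by more than 30 mm (distance of any of core, offcut, chisel, mallet, brush, square, cup from where it was at the start of the episode above 0.03 m).
It also fails if it takes over 54 s, if anything falls off the work surface, if the arm or the gripper's body presses on something with over 40 N, if the wrist force passes 120 N, or if a joint passes its speed limit or range.

## Working session

There is one attempt and no reset: what is moved stays moved. The work goes in short steps, Python scripts to look and compute and a shell command to move; the robot and the scene stay as the last step left them, time stands still between calls to the robot, and variables do not carry over. Pictures are saved under pics/ and viewed, at most 10 in all, crops included, and the job is handed in when it is done.

```bash
mkdir -p pics; ls
python3 - <<'E'
from rig import *
import cv2,numpy as np
for n in("scene","top"):
    c=camera(n); cv2.imwrite(f"pics/{n}0.png",c["color"]); print(n,c["fx"],c["fy"],c["cx"],c["cy"],np.round(c["R"],4).tolist(),np.round(c["t"],1).tolist())
print(sense())
E
```

```text
pics
scene 367.70065829952006 367.70065829952006 259.6819645834333 194.69195042953453 [[0.0444, 0.999, -0.0101], [0.5998, -0.0347, -0.7994], [-0.7989, 0.0295, -0.6007]] [-42.0, -253.6, 1786.5]
top 486.2400961793783 486.2400961793783 249.807460665082 189.27305805790877 [[-0.0309, -0.9995, -0.007], [-0.9758, 0.0317, -0.2166], [0.2167, 0.0002, -0.9762]] [40.4, 571.4, 1522.4]
{'time': 0.1, 'joint_positions': array([-1.40107977e+00,  8.78915148e-02,  1.37207694e+00, -3.05625409e-05,
        1.68358615e+00, -1.03132643e-01]), 'qd': array([-4.11054800e-05, -1.42755522e-03, -3.53196836e-03, -7.38623205e-04,
       -1.19493623e-03, -7.26528377e-05]), 'joint_torque': array([ 2.39125024e-03, -3.41253197e+01, -3.03301191e+01,  7.21494528e-02,
        3.04263749e-02, -1.01344317e-04]), 'tool_pos': array([ 148.10411624, -529.21733289,  221.42876731]), 'orientation': array([-3.13963800e+00, -1.71768483e-04,  2.72845626e-01]), 'ft_force': array([ 0.24559781, -0.77351336, -1.15753286]), 'moment': array([-0.03849777, -0.0166885 , -0.0071617 ]), 'grip_force': 0.0, 'grip_width': 93.85101376537894}
```

View pics/scene0.png

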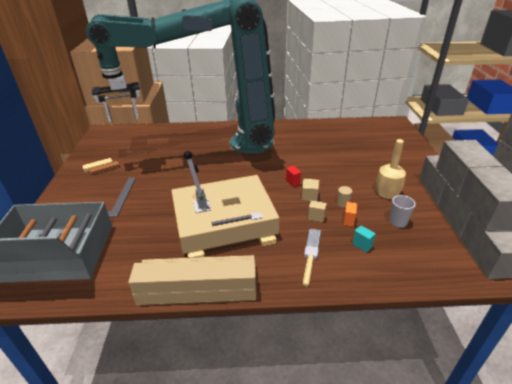

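View pics/top0.png

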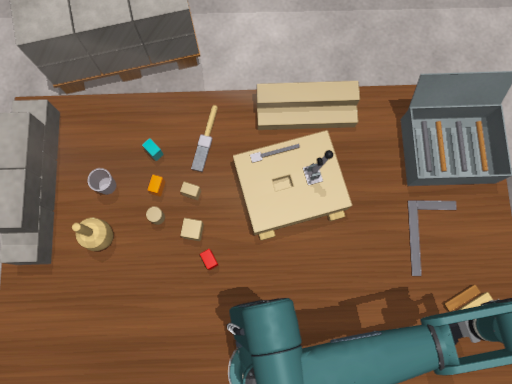

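The scene and top views show the plug as the oblong stone at top (190,189). The core is at (154,215) and the offcut at (192,229). In the slab, the pocket is at (282,184) and the bracket at (314,175), with the raised arm leaning to the ball at about (329,155).

```bash
cat > h.py <<'E'
from rig import *
import cv2,numpy as np
from scipy.spatial.transform import Rotation as Ro
def ray(c,uv,z):
    R=np.array(c["R"]);t=np.array(c["t"])
    d=R.T@np.array([(uv[0]-c["cx"])/c["fx"],(uv[1]-c["cy"])/c["fy"],1]);o=-R.T@t
    return o+d*(z-o[2])/d[2]
def proj(c,X):
    p=np.array(c["R"])@np.array(X)+np.array(c["t"]);return np.array([c["fx"]*p[0]/p[2]+c["cx"],c["fy"]*p[1]/p[2]+c["cy"]])
def tri(cs,uvs):
    A=[];b=[]
    for c,uv in zip(cs,uvs):
        P=np.hstack([np.array(c["R"]),np.array(c["t"])[:,None]])
        x=(uv[0]-c["cx"])/c["fx"];y=(uv[1]-c["cy"])/c["fy"]
        for r in(P[0]-x*P[2],P[1]-y*P[2]):A.append(r[:3]);b.append(-r[3])
    return np.linalg.lstsq(np.array(A),np.array(b),rcond=None)[0]
def rect(c,cnt,z):
    P=np.array([ray(c,p,z)[:2] for p in cnt.reshape(-1,2)],np.float32)
    return cv2.minAreaRect(P)
def go(target,R):
    """remaining shift in tool axes (units of 20mm) and turn (units of 8deg)"""
    s=sense();R0=Ro.from_euler("xyz",s["orientation"])
    d=R0.inv().apply(np.array(target)-s["tool_pos"])/20
    w=(R0.inv()*R).as_rotvec(degrees=True)/8
    print("t",round(s["time"],2),"pos",s["tool_pos"].round(1),"shift",d.round(2),"turn",w.round(2))
E
python3 - <<'E'
from h import *
c=camera("top");im=c["color"]
for p in[(190,189),(192,229),(270,200),(282,184),(283,188),(240,150)]:print(p,im[p[1],p[0]])
hsv=cv2.cvtColor(im,cv2.COLOR_BGR2HSV)
m=((im[...,2]>170)&(im[...,1]>140)).astype(np.uint8)
cs,_=cv2.findContours(m,cv2.RETR_CCOMP,cv2.CHAIN_APPROX_NONE)
for k in cs:
    if cv2.contourArea(k)<40: continue
    x,y,w,h=cv2.boundingRect(k);
    z=100 if 230<x<300 else 64
    if z==100:z=95
    print((x,y,w,h),cv2.contourArea(k),z,np.round(np.hstack([*rect(c,k,z)]),1) )
big=cv2.resize(im[120:250,140:360],None,fx=3.6,fy=3.6,interpolation=cv2.INTER_CUBIC);cv2.imwrite("pics/crop1.png",big)
E
```

```text
(190, 189) [152 192 214]
(192, 229) [160 201 221]
(270, 200) [164 204 223]
(282, 184) [165 204 224]
(283, 188) [159 199 220]
(240, 150) [ 44  74 119]
(462, 293, 31, 16) 145.0 64 [ 192.2 -666.1   23.4   97.9   23.2]
(259, 230, 16, 10) 73.5 95 [418.5 -25.5  19.2  46.1  13.4]
(72, 223, 9, 8) 43.0 64 [467.9 584.   26.3  22.6  88.2]
(181, 218, 21, 21) 294.5 64 [451.  215.3  58.1  58.   78.7]
(76, 218, 30, 30) 516.0 64 [445.8 534.3  90.7  94.9  67.6]
(329, 211, 16, 9) 71.0 64 [ 478.  -253.9   19.5   46.3   14.2]
(146, 207, 15, 15) 155.5 64 [5.006e+02 3.369e+02 4.620e+01 4.520e+01 5.000e-01]
(180, 182, 19, 14) 147.5 64 [580.4 219.7  54.1  33.5  69.5]
(96, 178, 15, 13) 65.5 64 [604.2 499.4  27.3  54.9  62.8]
(149, 175, 13, 17) 118.0 64 [602.5 333.   29.5  50.6  72.3]
(233, 131, 119, 101) 7790.5 95 [ 592.  -111.9  261.4  321.5   13.7]
(271, 174, 23, 14) 92.0 95 [597.7 -86.1  73.8  38.3  70.9]
(302, 149, 33, 37) 428.0 64 [ 644.3 -205.5   60.4  137.8   43.2]
(259, 143, 42, 16) 221.5 95 [691.  -78.7  22.1 137.7  13.3]
(258, 106, 100, 19) 1527.0 95 [ 810.1 -174.8  326.6   57.9   89.9]
(198, 105, 
[... 485 characters left out ...]
4.6]
(366, 9, 42, 15) 240.0 64 [1182.4 -481.5  145.1   51.9   89.7]
(429, 7, 83, 64) 2656.0 64 [1099.1 -763.2  283.6  247.5   81.6]
(463, 23, 20, 17) 118.5 64 [1106.9 -774.    55.2   63.2   53.3]
(192, 0, 168, 103) 12005.5 64 [1066.1  -78.4  581.   387.9   88. ]
(305, 69, 8, 14) 57.0 64 [ 965.6 -191.1   21.1   50.1   80.8]
(286, 69, 21, 15) 167.5 95 [ 950.  -144.3   67.1   49.4   83.3]
(197, 33, 31, 35) 315.5 64 [1072.   153.9  133.8   86.    54.2]
(165, 0, 23, 8) 64.5 64 [1258.4  264.3   79.5   27.9   88. ]
(136, 0, 28, 17) 178.0 64 [1244.   358.8   97.4   63.6   88. ]
(77, 0, 53, 29) 661.5 64 [1237.3  526.9  106.9  181.3   11.8]
(22, 0, 49, 35) 875.5 64 [1224.5  730.3  132.5  168.2    9.6]
```

View pics/crop1.png

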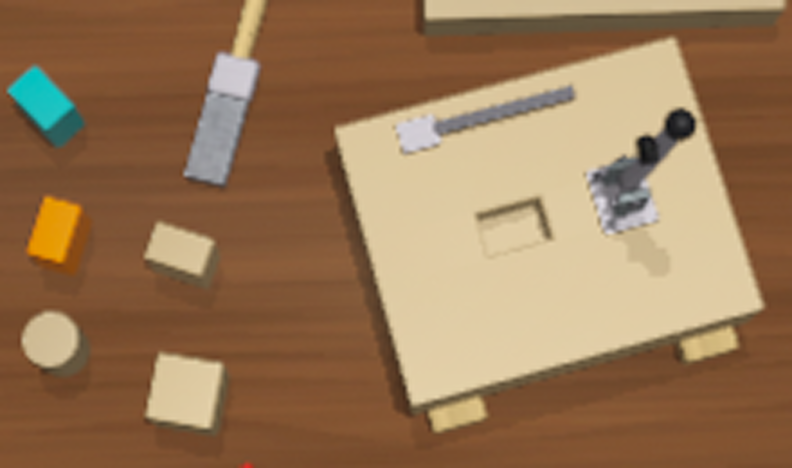

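The crop shows slab edges and pocket clearly. The slab rectangle fits 260×320 (centre (592,-112), yaw 13.7°), so the pocket is near (585,-83). The plug is near (580,220) with its long axis at 69.5°. I'll start moving and triangulate the ball on the way.

```bash
python3 -m creep '[[[1,-0.98,0],[0,0,0],0.3],[[1,-0.98,0],[0,0,0],0.3],[[1,-0.98,0],[0,0,0],0.3],[[1,-0.98,0],[0,0,0],0.3],[[1,-0.98,0],[0,0,0],0.3]]' 20
python3 - <<'E'
from h import *
go([580.4,219.7,200],Ro.from_euler("xyz",[np.pi,0,np.radians(69.5)]))
T=camera("top");S=camera("scene")
def ball(c,x,y,r=12):
    g=c["color"][y-r:y+r,x-r:x+r].max(2);m=(g<45).astype(np.uint8)
    n,l,st,ce=cv2.connectedComponentsWithStats(m);i=1+st[1:,4].argmax();print(st[i]);return ce[i]+[x-r,y-r]
a=ball(T,329,155,8);b=ball(S,188,155,8);X=tri([T,S],[a,b]);print(a,b,"ball",X,proj(T,X),proj(S,X))
# brush bristle end corners in top, z~20 (crop px/3.6+offset)
for p in[(185,178),(222,185),(258,62),(215,55)]:print(ray(T,(p[0]/3.6+140,p[1]/3.6+120),20).round())
E
```

```text
time: 0.65
tool_pos: [218.4, -407.2, 222.1]
orientation: [-3.141, -0.0, 0.273]
ft_force: [-0.3, 0.8, -0.0]
grip_width: 65.6
grip_force: 0.0
t 0.65 pos [ 218.4 -407.2  222.1] shift [ 25.87 -25.31   1.12] turn [-0.   -0.   -6.74]
[ 4  4  8  8 35]
[ 4  5  7  7 34]
[328.25714286 154.48571429] [187.47058824 155.05882353] ball [ 612.22251439 -200.48703959  300.64608554] [328.28107684 154.4822148 ] [187.49280968 155.06046869]
[657. 218.  20.]
[649. 183.  20.]
[769. 148.  20.]
[777. 188.  20.]
```

```bash
for i in 1; do
python3 -m creep '[[[1,-0.98,0],[0,0,0],0.3],[[1,-0.98,0],[0,0,0],0.3],[[1,-0.98,0],[0,0,0],0.3],[[1,-0.98,0],[0,0,0],0.3],[[1,-0.98,0],[0,0,0],0.3]]'
python3 -m creep '[[[1,-0.98,0],[0,0,0],0.3],[[1,-0.98,0],[0,0,0],0.3],[[1,-0.98,0],[0,0,0],0.3],[[1,-0.98,0],[0,0,0],0.3],[[1,-0.98,0],[0,0,0],0.3]]'
python3 -m creep '[[[1,-0.98,0],[0,0,0],0.3],[[1,-0.98,0],[0,0,0],0.3],[[1,-0.98,0],[0,0,0],0.3],[[1,-0.98,0],[0,0,0],0.3],[[1,-0.98,0],[0,0,0],0.3]]'
python3 -m creep '[[[1,-0.98,0],[0,0,0],0.3],[[1,-0.98,0],[0,0,0],0.3],[[1,-0.98,0],[0,0,0],0.3],[[1,-0.98,0],[0,0,0],0.3],[[1,-0.98,0],[0,0,0],0.3]]'
python3 -m creep '[[[1,-0.98,0],[0,0,-0.5],0.3],[[1,-0.98,0],[0,0,0],0.3],[[1,-0.98,0],[0,0,0],0.3],[[0,0,0],[0,0,-1],0.3],[[0,0,0],[0,0,-1],0.3]]'
python3 -m creep '[[[0,0,0],[0,0,-1],0.3],[[0,0,0],[0,0,-1],0.3],[[0,0,0],[0,0,-1],0.3],[[0,0,0],[0,0,-1],0.3],[[0,0,0],[0,0,-0.24],0.3]]'
done | grep -v grip_f
python3 - <<'E'
from h import *
go([580.4,219.7,200],Ro.from_euler("xyz",[np.pi,0,np.radians(69.5)]))
c=camera("wrist");cv2.imwrite("pics/w1.png",c["color"])
R=np.array(c["R"]);print("cam",(-R.T@c["t"]).round(1),R[2].round(2),"plug px",proj(c,[580.4,219.7,64]).round(),c["fx"])
E
```

```text
time: 1.25
tool_pos: [288.1, -286.9, 222.3]
orientation: [3.141, 0.0, 0.272]
ft_force: [0.0, 0.2, -0.3]
grip_width: 65.8
time: 1.75
tool_pos: [358.3, -165.5, 222.3]
orientation: [3.141, 0.0, 0.272]
ft_force: [0.7, -0.2, 0.1]
grip_width: 66.1
time: 2.25
tool_pos: [428.5, -44.2, 222.2]
orientation: [3.141, 0.0, 0.272]
ft_force: [-0.1, -0.5, 0.0]
grip_width: 65.9
time: 2.75
tool_pos: [498.7, 77.2, 222.0]
orientation: [3.141, 0.0, 0.272]
ft_force: [-0.5, -0.4, -0.7]
grip_width: 65.9
time: 3.25
tool_pos: [537.0, 151.7, 221.4]
orientation: [3.142, 0.001, 0.628]
ft_force: [0.3, -0.6, 0.2]
grip_width: 65.8
time: 3.75
tool_pos: [536.8, 150.7, 221.8]
orientation: [-3.141, 0.001, 1.216]
ft_force: [0.2, -0.5, -0.2]
grip_width: 66.0
t 3.75 pos [536.8 150.7 221.8] shift [3.99 0.85 1.09] turn [-0.    0.01  0.02]
cam [562.9 221.4 384.2] [-0.09 -0.25 -0.97] plug px [279. 107.] 296.3896553894412
```

Run:
```python
from h import *
c=camera("wrist");im=c["color"];cv2.imwrite("pics/w1.png",im)
m=((im[...,2]>165)&(im[...,1]>140)).astype(np.uint8)
cs,_=cv2.findContours(m,cv2.RETR_EXTERNAL,cv2.CHAIN_APPROX_NONE)
for k in cs:
    if cv2.contourArea(k)>300: print(cv2.boundingRect(k),np.round(np.hstack([*rect(c,k,64)]),1))
```

```text
(214, 329, 142, 39) [487.9 -69.   60.  185.3  69.7]
(270, 268, 62, 30) [537.2  16.1  40.   75.5  69.7]
(352, 195, 96, 92) [655.2  20.4  87.1 106.9  13.3]
(135, 125, 64, 60) [448.9 214.5  59.   58.6  79.7]
(261, 81, 33, 54) [578.3 219.5  53.   33.1  69.6]
(342, 78, 72, 39) [678.6 193.7  32.8  72.3  74.1]
(414, 73, 98, 39) [762.8 170.5  36.   98.7  75.4]
(134, 0, 52, 50) [497.7 332.2  42.7  49.5  69.6]
```

View pics/w1.png

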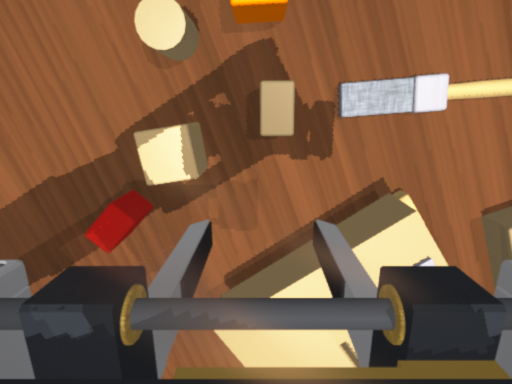

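The wrist view shows the plug's top at px (277,108), with the fingers clear and the brush at (340–510,75–115). Its centre, at (578,219.5), agrees with the top camera to 2 mm. I'll go down on it.

```bash
python3 -m creep '[[[1,0.2,0.3],[0,0,0],0.3],[[1,0.2,0.5],[0,0,0],0.3],[[1,0.2,0.5],[0,0,0],0.3],[[0.97,0.2,0.5],[0,0,0],0.3],[[0,0,1],[0,0,0],0.3]]'|head -2
python3 -m creep '[[[0,0,1],[0,0,0],0.3],[[0,0,1],[0,0,0],0.3],[[0,0,0],[0,0,0],0.3]]'|head -3
python3 - <<'E'
from h import *
go([579.3,219.6,52],Ro.from_euler("xyz",[np.pi,0,np.radians(69.55)]))
E
```

```text
time: 4.35
tool_pos: [581.0, 221.9, 166.7]
time: 4.65
tool_pos: [577.1, 219.3, 122.1]
orientation: [-3.135, 0.005, 1.213]
t 4.65 pos [577.1 219.3 122.1] shift [0.07 0.12 3.5 ] turn [-0.04  0.04 -0.01]
```

```bash
python3 -m creep '[[[0,0.1,1],[0,0,0],0.3],[[0,0,1],[0,0,0],0.3],[[0,0,1],[0,0,0],0.3],[[0,0,0.5],[0,0,0],0.3],[[0,0,0],[0,0,0],0.3]]'
python3 -m creep '[[[0,0,0],[0,0,0],0.75],[[0,0,0],[0,0,0],0.75],[[0,0,0],[0,0,0],0.75],[[0,0,0],[0,0,0],0.75],[[0,0,0],[0,0,0],0.75]]' 30
python3 - <<'E'
from h import *
go([579.3,219.6,52],Ro.from_euler("xyz",[np.pi,0,np.radians(69.55)]))
E
```

```text
time: 5.15
tool_pos: [580.2, 219.2, 55.3]
orientation: [-3.14, 0.002, 1.213]
ft_force: [-0.1, -0.1, 0.5]
grip_width: 65.7
grip_force: 0.0
time: 5.65
tool_pos: [580.7, 220.1, 57.4]
orientation: [-3.142, -0.001, 1.214]
ft_force: [-2.0, 1.4, 2.5]
grip_width: 36.3
grip_force: 29.8
t 5.65 pos [580.7 220.1  57.4] shift [-0.05 -0.06  0.27] turn [-0.   -0.01  0.  ]
```

Grasp holds (36.3 mm, 30 N). I'll lift and carry to a waypoint about 90 mm to the −x side of the pocket, from which the wrist camera can see it.

```bash
(
python3 -m creep '[[[0,0,-0.5],[0,0,0],0.75],[[0,0,-1],[0,0,0],0.75],[[0,0,-1],[0,0,0],0.75],[[0,0,-1],[0,0,0],0.75],[[0,0,-1],[0,0,0],0.75]]' 45
python3 -m creep '[[[0,0,-1],[0,0,0],0.75],[[-0.4,0.1,-0.7],[0,0,0],0.75],[[-1,0.1,0],[0,0,0],0.75],[[-1,0.1,0],[0,0,0],0.75],[[-1,0.1,0],[0,0,0],0.75]]' 
python3 -m creep '[[[-1,0.1,0],[0,0,0],0.75],[[-1,0.1,0],[0,0,0],0.75],[[-1,0.1,0],[0,0,0],0.75],[[-1,0.1,0],[0,0,0],0.75],[[-1,0.1,0],[0,0,0],0.75]]' 
python3 -m creep '[[[-1,0.1,0],[0,0,0],0.75],[[-1,0.1,0],[0,0,0],0.75],[[-1,0.1,0],[0,0,0],0.75],[[-1,0.1,0],[0,0,0],0.75],[[-1,0.1,0],[0,0,0],0.75]]' 
python3 -m creep '[[[-1,0.1,0],[0,0,0],0.75],[[-1,0.1,0],[0,0,0],0.75],[[-1,0.1,0],[0,0,0],0.75],[[-0.2,0,0],[0,0,-0.5],0.75],[[0,0,0],[0,0,-0.9],0.75]]' 
python3 -m creep '[[[0,0,0],[0,0,-1],0.75],[[0,0,0],[0,0,-1],0.75],[[0,0,0],[0,0,-0.87],0.75],[[0,0,0],[0,0,0],0.75],[[0,0,0],[0,0,0],0.75]]' )|grep -v ft_
python3 - <<'E'
from h import *
go([497.5,-104,177],Ro.from_euler("xyz",[np.pi,0,np.radians(103.7)]))
c=camera("wrist");cv2.imwrite("pics/w2.png",c["color"]);print(proj(c,[585,-83,95]))
E
```

```text
time: 6.15
tool_pos: [580.6, 219.4, 147.0]
orientation: [-3.141, 0.001, 1.214]
grip_width: 35.8
grip_force: 44.7
time: 6.65
tool_pos: [563.7, 151.4, 179.7]
orientation: [-3.141, 0.001, 1.214]
grip_width: 35.8
grip_force: 44.7
time: 7.15
tool_pos: [537.7, 54.1, 179.5]
orientation: [-3.14, 0.001, 1.213]
grip_width: 35.8
grip_force: 44.7
time: 7.65
tool_pos: [512.0, -42.9, 179.6]
orientation: [-3.14, 0.001, 1.213]
grip_width: 35.9
grip_force: 44.7
time: 8.15
tool_pos: [495.1, -105.0, 179.6]
orientation: [-3.14, 0.0, 1.411]
grip_width: 35.9
grip_force: 44.7
time: 8.65
tool_pos: [495.9, -103.7, 179.9]
orientation: [-3.141, -0.0, 1.807]
grip_width: 36.0
grip_force: 44.7
t 8.65 pos [ 495.9 -103.7  179.9] shift [-0.03  0.08  0.15] turn [-0.01 -0.   -0.02]
[367.899716   202.43164016]
```

View pics/w2.png

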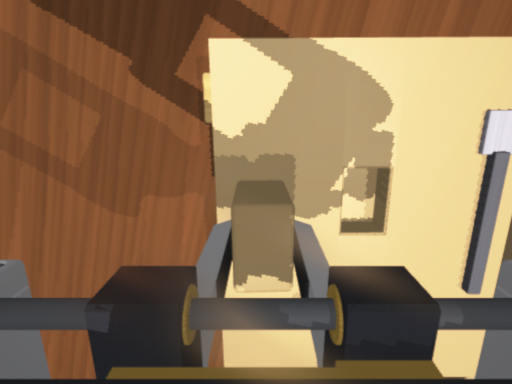

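The picture shows the held plug at cols 234–293 (bottom edge at row 181) and the pocket mouth at cols 341–391, rows 165–235. It lies partly in shadow, so I'll zoom in on it and also fit the slab's edges in this view.

Run:
```python
from h import *
c=camera("wrist");im=c["color"]
cv2.imwrite("pics/w2c.png",cv2.resize(im[150:250,225:400],None,fx=4.5,fy=4.5,interpolation=cv2.INTER_CUBIC))
g=cv2.GaussianBlur(im,(3,3),0).astype(float)
G=g[...,1]
# slab +y edge: cols 225..500 strongest vertical gradient near row 39; -x edge rows 120..175 near col 213
P=np.array([ray(c,(u,30+np.argmax(np.abs(np.diff(G[30:50,u])))+.5),95)[:2] for u in range(230,500,5)])
Q=np.array([ray(c,(203+np.argmax(np.abs(np.diff(G[v,203:222])))+.5,v),95)[:2] for v in range(50,70,2)])
a=np.radians(13.7);ex=np.array([np.cos(a),np.sin(a)]);ey=np.array([-ex[1],ex[0]])
l=cv2.fitLine(P.astype(np.float32),cv2.DIST_HUBER,0,.01,.01).ravel();print("slab x dir deg",np.degrees(np.arctan2(l[1],l[0])))
print("yedge",np.median(P@ey),"pocket y'",np.median(P@ey)-130,"xedge",np.round(Q@ex,1),"pocket x'",np.median(Q@ex)+130, "top-cam pocket",np.array([584.9,-82.8])@np.c_[ex,ey])
s=sense();print("tcp",s["tool_pos"][:2]@np.c_[ex,ey])
print("pocket px pred",[proj(c,np.r_[584.9,-82.8,0][:3]+np.r_[ex*i*19.5+ey*j*29.5,95]).round(1) for i in(-1,1) for j in(-1,1)])
```

```text
slab x dir deg 13.830187
yedge -88.23385855088102 pocket y' -218.23385855088102 xedge [415.9 415.8 415.7 415.7 415.6 415.5 415.4 415.4 415.3 415.2] pocket x' 545.5505738524514 top-cam pocket [ 548.64888179 -218.97089877]
tcp [ 457.56001064 -218.15642937]
pocket px pred [array([342.9, 233.7]), array([347.7, 169. ]), array([386.3, 233.6]), array([393.7, 168.9])]
```

View pics/w2c.png

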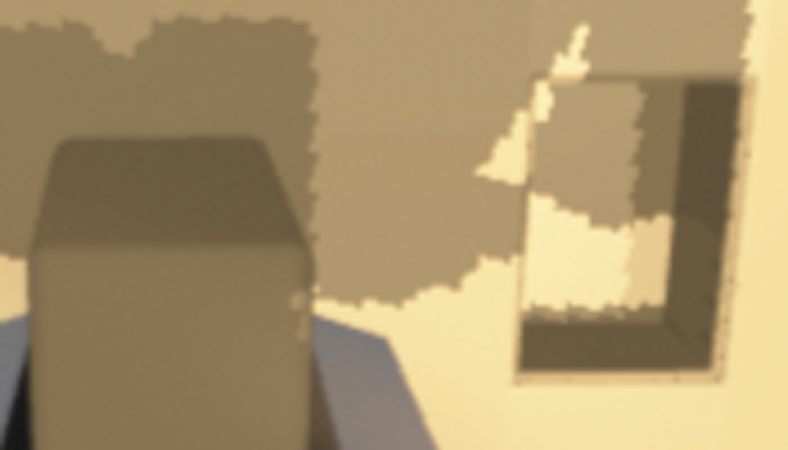

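Run:
```python
from h import *
c=camera("wrist");a=np.radians(13.75);ex=np.array([np.cos(a),np.sin(a)]);ey=np.array([-ex[1],ex[0]]);E=np.c_[ex,ey]
px=lambda p:((p[0]+.5)/4.5-.5+225,(p[1]+.5)/4.5-.5+150)
for z in(95,):
  q=[ray(c,px(p),z)[:2]@E for p in[(515,383),(722,383),(531,75),(750,75)]];print(np.round(q,1),"ctr",np.mean(q,0))
b=sense()["tool_pos"];print("tcp",b[:2]@E,b[2])
for h in(55,57.5):
  zb=b[2]-h
  for p in[(60,137),(262,137)]:print("bot",h,ray(c,px(p),zb+2.4)[:2]@E)
  for p in[(32,245),(310,245)]:print("top",h,ray(c,px(p),zb+63)[:2]@E)
```

```text
[[ 525.8 -249.9]
 [ 567.2 -250. ]
 [ 524.8 -187.6]
 [ 565.9 -187.7]] ctr [ 545.93044633 -218.78961506]
tcp [ 457.50936    -218.49496274] 180.26241228589018
bot 55 [ 438.75983927 -191.85738014]
bot 55 [ 472.11643701 -191.94366472]
top 55 [ 440.17691881 -191.52659309]
top 55 [ 473.8720633  -191.61283695]
bot 57.5 [ 438.54808021 -192.42392996]
bot 57.5 [ 472.29260068 -192.51121799]
top 57.5 [ 439.90498005 -192.31019346]
top 57.5 [ 474.1458149  -192.39783404]
```

```bash
python3 -m creep '[[[0.06,0.9,0],[0,0,-0.02],0.75],[[0,0.9,0],[0,0,0],0.75],[[0,0.9,0],[0,0,0],0.75],[[0,0.9,0],[0,0,0],0.75],[[0,0.9,0],[0,0,0],0.75]]'
python3 -m creep '[[[0,0,0.4],[0,0,0],0.75],[[0,0,0.4],[0,0,0],0.75],[[0,0,0.2],[0,0,0],0.75],[[0,0,0],[0,0,0],0.75],[[0,0,0],[0,0,0],0.75]]'
python3 - <<'E'
from h import *
a=np.radians(13.75);E=np.array([[np.cos(a),-np.sin(a)],[np.sin(a),np.cos(a)]])
s=sense();print(s["tool_pos"][:2]@E,"target ~ 547.9,-217.3",s["tool_pos"][2])
c=camera("wrist");cv2.imwrite("pics/w3.png",cv2.resize(c["color"][140:300,180:350],None,fx=3.5,fy=3.5,interpolation=cv2.INTER_CUBIC))
E
```

```text
time: 9.3
tool_pos: [584.4, -80.4, 180.3]
orientation: [-3.141, 0.0, 1.812]
ft_force: [0.1, -0.3, -2.5]
grip_width: 35.7
grip_force: 44.7
time: 9.8
tool_pos: [583.2, -80.8, 160.4]
orientation: [-3.141, 0.0, 1.812]
ft_force: [-0.7, 0.5, -2.6]
grip_width: 35.9
grip_force: 44.7
[ 547.24271236 -217.11928613] target ~ 547.9,-217.3 160.42776071699194
```

View pics/w3.png

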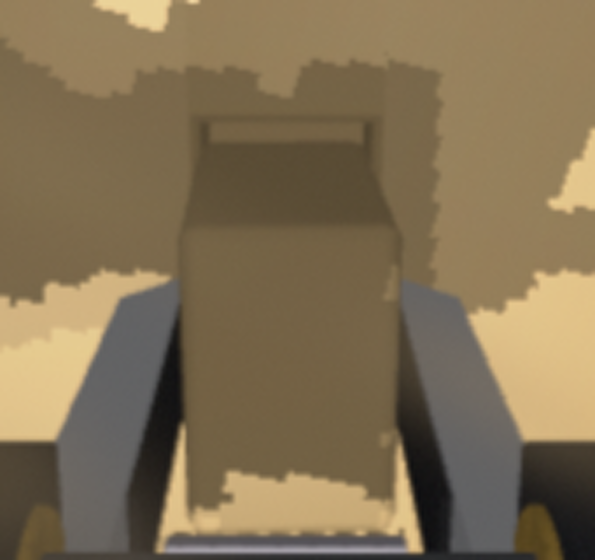

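The view shows the plug's bottom edge at crop row 143, cols 203–365. The pocket's +y rim is at rows 117–123 and its side rims at 188 and 385. I'll work out the y offset by rays.

Run:
```python
from h import *
c=camera("wrist");a=np.radians(13.75);E=np.array([[np.cos(a),-np.sin(a)],[np.sin(a),np.cos(a)]])
im=c["color"];g=im[140:300,180:350].astype(int).sum(2)
print("profile rows",[(140+i,int(v)) for i,v in enumerate(g[28:48,50:100].mean(1),28)])
print("row176 cols",g[36,1:60:1].tolist()); print(g[36,95:115].tolist())
px=lambda p:((p[0]+.5)/3.5-.5+180,(p[1]+.5)/3.5-.5+140)
print("rim outer",ray(c,px((286,117)),95)[:2]@E,"L,R",ray(c,px((188,125)),95)[:2]@E,ray(c,px((385,125)),95)[:2]@E)
for h in(55,57.5):
  zb=160.4-h
  print("bottom edge",h,ray(c,px((203,143)),zb+2.4)[:2]@E,ray(c,px((367,143)),zb+2.4)[:2]@E)
```

```text
profile rows [(168, 286), (169, 286), (170, 285), (171, 284), (172, 275), (173, 255), (174, 262), (175, 276), (176, 278), (177, 278), (178, 278), (179, 272), (180, 251), (181, 229), (182, 226), (183, 227), (184, 227), (185, 228), (186, 228), (187, 227)]
row176 cols [312, 311, 312, 312, 310, 309, 311, 311, 312, 310, 309, 311, 313, 311, 309, 311, 310, 308, 308, 308, 306, 309, 306, 308, 306, 306, 306, 307, 306, 306, 307, 306, 304, 304, 305, 306, 302, 303, 301, 304, 301, 303, 303, 303, 302, 302, 302, 302, 302, 301, 302, 299, 284, 264, 253, 234, 203, 209, 244]
[282, 286, 282, 284, 285, 284, 282, 274, 242, 204, 214, 241, 254, 268, 294, 300, 301, 301, 299, 298]
rim outer [ 546.22044225 -188.00653757] L,R [ 524.22218535 -189.87206358] [ 568.45007349 -189.79821868]
bottom edge 55 [ 528.5795082 -191.0766799] [ 563.49556993 -191.01881179]
bottom edge 57.5 [ 528.37007209 -191.64935784] [ 563.69127134 -191.59081828]
```

Aligned within ~0.5 mm in both directions, so I'll lower it gently.

```bash
python3 -m creep '[[[0,0.01,0.25],[0,0,0],0.75],[[0,0,0.25],[0,0,0],0.75],[[0,0,0.25],[0,0,0],0.75],[[0,0,0],[0,0,0],0.75]]'|head -4
python3 -m creep '[[[0,0,0.25],[0,0,0],0.75],[[0,0,0.25],[0,0,0],0.75],[[0,0,0],[0,0,0],0.75]]'|head -4
```

```text
time: 10.3
tool_pos: [583.2, -80.4, 144.0]
orientation: [-3.139, -0.001, 1.813]
ft_force: [0.5, -0.5, -1.9]
time: 10.6
tool_pos: [583.3, -80.4, 134.3]
orientation: [-3.14, -0.001, 1.813]
ft_force: [0.3, -0.1, -2.4]
```

```bash
python3 -m creep '[[[0,0,0.25],[0,0,0],0.75],[[0,0,0.2],[0,0,0],0.75],[[0,0,0],[0,0,0],0.75]]'|head -4
python3 -m creep '[[[0,0,0.1],[0,0,0],0.75],[[0,0,0],[0,0,0],0.75]]'|head -4
python3 -m creep '[[[0,0,0.1],[0,0,0],0.75],[[0,0,0],[0,0,0],0.75]]'|head -4
```

```text
time: 10.9
tool_pos: [583.4, -80.5, 125.5]
orientation: [-3.14, -0.001, 1.813]
ft_force: [0.2, -0.2, -2.8]
time: 11.1
tool_pos: [583.9, -80.6, 124.3]
orientation: [-3.141, 0.0, 1.813]
ft_force: [0.6, 0.1, -2.7]
time: 11.3
tool_pos: [584.0, -80.6, 122.5]
orientation: [3.141, 0.0, 1.813]
ft_force: [-0.2, -0.3, -1.6]
```

```bash
python3 -m creep '[[[0,0,0.1],[0,0,0],0.75],[[0,0,0],[0,0,0],0.75]]'|head -4
python3 -m creep '[[[0,0,0.1],[0,0,0],0.75],[[0,0,0],[0,0,0],0.75]]'|head -4
```

```text
time: 11.5
tool_pos: [584.1, -80.7, 122.3]
orientation: [3.14, 0.001, 1.813]
ft_force: [-2.8, -0.0, 5.4]
time: 11.7
tool_pos: [584.1, -80.8, 122.3]
orientation: [3.14, 0.001, 1.813]
ft_force: [-5.6, 0.9, 11.1]
```

The plug touched the floor at TCP z 122.3, which puts its underside at 65 mm as expected. I'll release, rise and check.

```bash
(python3 -m creep '[[[0,0,-0.1],[0,0,0],0.75],[[0,0,0],[0,0,0],0.4],[[0,0,0],[0,0,0],0.4],[[0,0,0],[0,0,0],0.4],[[0,0,-0.5],[0,0,0],0.4]]'
python3 -m creep '[[[0,0,-1],[0,0,0],0.4],[[0,0,-1],[0,0,0],0.4],[[0,0,-1],[0,0,0],0.4],[[0,0,-1],[0,0,0],0.4],[[0,0,-1],[0,0,0],0.4]]'
python3 -m creep '[[[0,0,-1],[0,0,0],0.4],[[0,0,-1],[0,0,0],0.4],[[0,0,-1],[0,0,0],0.4],[[0,0,-1],[0,0,0],0.4],[[0,0,-1],[0,0,0],0.4]]'
python3 -m creep '[[[0,0,-0.5],[0,0,0],0.4],[[0,0,0],[0,0,0],0.4]]' )|grep -v force
python3 - <<'E'
from h import *
c=camera("wrist");cv2.imwrite("pics/w4.png",c["color"])
a=np.radians(13.75);E=np.array([[np.cos(a),-np.sin(a)],[np.sin(a),np.cos(a)]])
T=camera("top");S=camera("scene")
for n,c,x,y in(("top",T,329,155),("scene",S,188,155)):
    g=c["color"][y-8:y+8,x-8:x+8].max(2);m=(g<45).astype(np.uint8)
    N,l,st,ce=cv2.connectedComponentsWithStats(m);i=1+st[1:,4].argmax();print(n,ce[i]+[x-8,y-8],st[i,4])
for th in(1.7,):
    p=np.r_[E@[547.5,-318.6+155*np.cos(th)],146+155*np.sin(th)];print(p)
    go(p+[0,0,-2],Ro.from_euler("xyz",[np.pi,0,a+np.pi/2]))
E
```

```text
time: 12.2
tool_pos: [582.9, -80.3, 128.5]
orientation: [-3.138, -0.002, 1.813]
grip_width: 56.2
time: 12.7
tool_pos: [584.1, -80.6, 232.0]
orientation: [3.141, 0.0, 1.813]
grip_width: 56.4
time: 13.2
tool_pos: [584.0, -80.5, 332.0]
orientation: [3.141, 0.001, 1.813]
grip_width: 56.7
time: 13.4
tool_pos: [584.5, -80.7, 342.7]
orientation: [3.138, 0.002, 1.813]
grip_width: 56.3
top [328.06451613 154.41935484] 31
scene [187.5     155.21875] 32
[ 612.2833089  -198.73512945  299.70804562]
t 13.55 pos [583.7 -80.5 339.2] shift [-6.08 -0.03  2.07] turn [-0.01 -0.01  0.02]
```

View pics/w4.png

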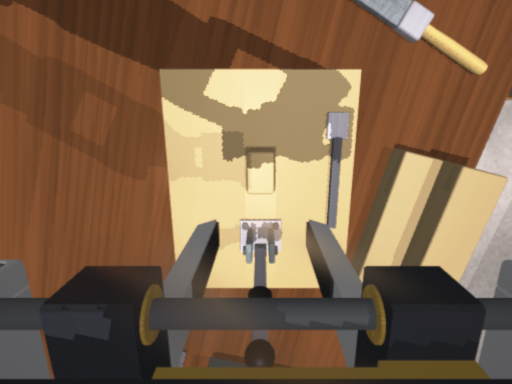

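The view shows the plug sitting squarely in the pocket at (261,170). The arm and ball are in line with the tool centreline at col 260. Next I'll move over the ball, come down and grip it along the slab's x axis, so it can turn between the pads.

```bash
(python3 -m creep '[[[0,0,-1],[0,0,0],0.4],[[-1,0,0],[0,0,0],0.4],[[-1,0,0],[0,0,0],0.4],[[-1,0,0],[0,0,0],0.4],[[-1,0,0],[0,0,0],0.4]]'
python3 -m creep '[[[-1,0,0],[0,0,0],0.4],[[-1.0,0,0],[0,0,0],0.4],[[-0.1,0,0.5],[0,0,0],0.4],[[0,0,0.5],[0,0,0],0.4],[[0,0,0],[0,0,0],0.4]]')|grep -v grip
python3 - <<'E'
from h import *
go([612.3,-198.7,297.7],Ro.from_euler("xyz",[np.pi,0,np.radians(103.75)]))
E
```

```text
time: 14.05
tool_pos: [603.3, -160.7, 358.8]
orientation: [-3.139, -0.001, 1.812]
ft_force: [-0.8, 0.5, -0.4]
time: 14.55
tool_pos: [612.5, -198.6, 337.3]
orientation: [-3.138, -0.003, 1.813]
ft_force: [-0.3, -0.0, 0.6]
t 14.55 pos [ 612.5 -198.6  337.3] shift [-0.01 -0.    1.98] turn [-0.03 -0.02  0.02]
```

```bash
(python3 -m creep '[[[0,0,0.7],[0,0,0],0.4],[[0,0,0.7],[0,0,0],0.4],[[0,0,0.55],[0,0,0],0.4],[[0,0,0],[0,0,0],0.4],[[0,0,0],[0,0,0],0.4]]' 12
python3 -m creep '[[[0,0,0],[0,0,0],0.85],[[0,0,0],[0,0,0],0.85],[[0,0,0],[0,0,0],0.85],[[0,0,0],[0,0,0],0.85],[[0,0,0],[0,0,0],0.85]]' 12)
python3 - <<'E'
from h import *
go([612.3,-198.7,297.7],Ro.from_euler("xyz",[np.pi,0,np.radians(103.75)]))
T=camera("top")
E
```

```text
time: 15.05
tool_pos: [613.1, -198.5, 301.6]
orientation: [-3.141, -0.0, 1.814]
ft_force: [0.1, -0.0, 0.2]
grip_width: 56.4
grip_force: 0.0
time: 15.55
tool_pos: [611.6, -199.6, 301.8]
orientation: [-3.138, 0.0, 1.812]
ft_force: [-4.6, -1.1, 1.8]
grip_width: 24.8
grip_force: 12.0
t 15.55 pos [ 611.6 -199.6  301.8] shift [0.04 0.04 0.21] turn [-0.03  0.    0.01]
```

```bash
python3 -m creep '[[[0.77,0,-0.06],[0,0,0],0.85],[[0.77,0,0.02],[0,0,0],0.85],[[0.77,0,0.09],[0,0,0],0.85],[[0.76,0,0.17],[0,0,0],0.85],[[0.74,0,0.24],[0,0,0],0.85]]' 15
python3 - <<'E'
from h import *
a=np.radians(13.75);E=np.array([[np.cos(a),-np.sin(a)],[np.sin(a),np.cos(a)]])
p=sense()["tool_pos"];q=p[:2]@E;d=np.array([q[1]+318.6,p[2]+2-146]);print(q,p[2],"r",np.hypot(*d),"th",np.arctan2(d[1],d[0]))
E
```

```text
time: 16.1
tool_pos: [593.3, -125.0, 293.3]
orientation: [-3.139, 0.001, 1.812]
ft_force: [-4.8, -1.2, 2.1]
grip_width: 25.2
grip_force: 15.0
[ 546.5996516  -262.48479726] 293.302847926425 r 159.5000199929836 th 1.2112822594954957
```

```bash
python3 -m creep '[[[0.71,0,0.32],[0,0,0],0.85],[[0.67,0,0.39],[0,0,0],0.85],[[0.63,0,0.45],[0,0,0],0.85],[[0.58,0,0.51],[0,0,0],0.85],[[0.53,0,0.57],[0,0,0],0.85]]'
python3 -m creep '[[[0.47,0,0.62],[0,0,0],0.85],[[0.41,0,0.66],[0,0,0],0.85],[[0.34,0,0.7],[0,0,0],0.85],[[0.27,0,0.73],[0,0,0],0.85],[[0,0,0],[0,0,0],0.85]]'
python3 - <<'E'
from h import *
a=np.radians(13.75);E=np.array([[np.cos(a),-np.sin(a)],[np.sin(a),np.cos(a)]])
p=sense()["tool_pos"];q=p[:2]@E;d=np.array([q[1]+318.6,p[2]+2-146]);print(q,p[2],"r",np.hypot(*d),"th",np.arctan2(d[1],d[0]))
c=camera("scene");cv2.imwrite("pics/s5.png",cv2.resize(c["color"][90:270,130:330],None,fx=3.3,fy=3.3,interpolation=cv2.INTER_CUBIC))
E
```

```text
time: 16.6
tool_pos: [578.2, -63.5, 247.8]
orientation: [-3.139, -0.001, 1.813]
ft_force: [-4.1, 0.1, 1.4]
grip_width: 24.9
grip_force: 15.0
time: 17.1
tool_pos: [571.0, -34.2, 190.2]
orientation: [-3.136, -0.003, 1.814]
ft_force: [-3.9, 1.1, -0.6]
grip_width: 25.1
grip_force: 15.0
[ 546.47858479 -168.95052548] 190.1906975237764 r 156.61591797213455 th 0.2993820242405663
```

View pics/s5.png

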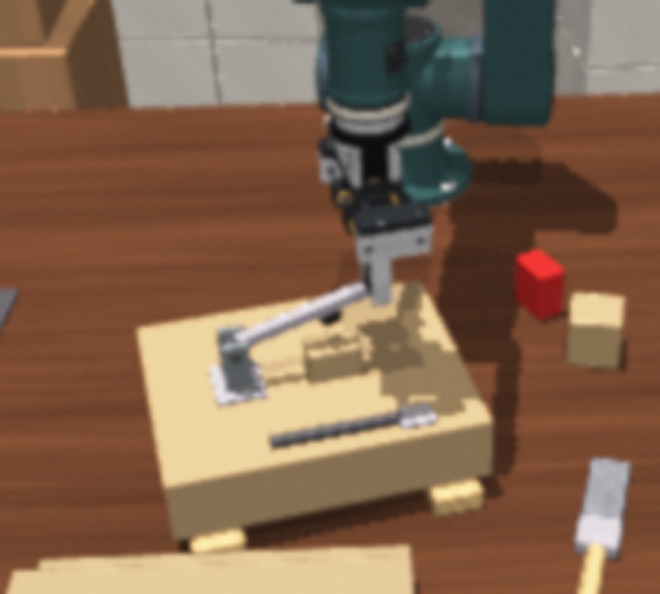

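The arm is in the grip at about 0.3 rad, with its pad above the seated plug (crop (332,355)). I'll finish slowly.

```bash
python3 -m creep '[[[0.1,0,0.37],[0,0,0],0.85],[[0.1,0,0.37],[0,0,0],0.85],[[0.06,0,0.38],[0,0,0],0.85],[[0.05,0,0.38],[0,0,0],0.85],[[0,0,0],[0,0,0],0.85]]'|head -4
python3 -m creep '[[[0.02,0,0.25],[0,0,0],0.85],[[0,0,0.25],[0,0,0],0.85],[[0,0,0],[0,0,0],0.85]]'|head -4
python3 -m creep '[[[0,0,0.1],[0,0,0],0.85],[[0,0,0],[0,0,0],0.85]]'|head -4
```

```text
time: 17.65
tool_pos: [569.9, -29.5, 162.3]
orientation: [-3.137, -0.001, 1.813]
ft_force: [-6.7, 1.2, -0.2]
time: 17.95
tool_pos: [569.8, -29.2, 152.8]
orientation: [-3.138, -0.001, 1.813]
ft_force: [-5.2, 1.0, -1.4]
time: 18.15
tool_pos: [569.8, -29.1, 151.2]
orientation: [-3.138, -0.001, 1.813]
ft_force: [-7.1, 1.4, -1.8]
```

```bash
python3 -m creep '[[[0,0,0.1],[0,0,0],0.85],[[0,0,0],[0,0,0],0.85]]'|head -4
python3 -m creep '[[[0,0,0.1],[0,0,0],0.85],[[0,0,0],[0,0,0],0.85]]'|head -4
python3 -m creep '[[[0,0,0.1],[0,0,0],0.85],[[0,0,0],[0,0,0],0.85]]'|head -4
```

```text
time: 18.35
tool_pos: [569.8, -29.1, 149.2]
orientation: [-3.138, -0.001, 1.813]
ft_force: [-6.5, 0.7, -0.7]
time: 18.55
tool_pos: [569.8, -29.2, 147.2]
orientation: [-3.138, -0.001, 1.813]
ft_force: [-6.6, 1.2, -0.4]
time: 18.75
tool_pos: [569.9, -29.2, 147.0]
orientation: [-3.139, -0.001, 1.813]
ft_force: [-8.5, 1.0, 3.5]
```

```bash
python3 -m creep '[[[0,0,0.1],[0,0,0],0.85],[[0,0,0],[0,0,0],0.85],[[0,0,0],[0,0,0],0.85]]'|head -4
python3 -m creep '[[[0,0,0],[0,0,0],0.3],[[0,0,0],[0,0,0],0.3],[[0,0,0],[0,0,0],0.3],[[0,0,0],[0,0,0],0.3],[[0,0,-0.5],[0,0,0],0.3]]'
python3 -m creep '[[[0,0,-1],[0,0,0],0.3],[[0,0,-1],[0,0,0],0.3],[[0,0,-1],[0,0,0],0.3],[[0,0,-1],[0,0,0],0.3],[[0,0,-1],[0,0,0],0.3]]'|head -4
python3 -m creep '[[[0,0,0],[0,0,0],0.3],[[0,0,0],[0,0,0],0.3],[[0,0,0],[0,0,0],0.3],[[0,0,0],[0,0,0],0.3]]'
python3 - <<'E'
from h import *
c=camera("scene");cv2.imwrite("pics/s6.png",cv2.resize(c["color"][120:270,150:290],None,fx=4,fy=4,interpolation=cv2.INTER_CUBIC))
E
```

```text
time: 19.05
tool_pos: [569.9, -29.3, 146.8]
orientation: [-3.14, -0.0, 1.813]
ft_force: [-11.6, 0.7, 9.2]
time: 19.55
tool_pos: [570.6, -29.1, 151.9]
orientation: [-3.139, -0.001, 1.813]
ft_force: [0.4, -0.8, 0.4]
grip_width: 61.7
grip_force: 0.0
time: 20.05
tool_pos: [571.5, -29.1, 255.0]
orientation: [3.14, 0.001, 1.813]
ft_force: [-0.8, 0.3, 1.0]
time: 20.45
tool_pos: [570.7, -29.0, 251.6]
orientation: [-3.139, -0.001, 1.813]
ft_force: [-0.1, 0.7, 0.8]
grip_width: 65.4
grip_force: 0.0
```

View pics/s6.png

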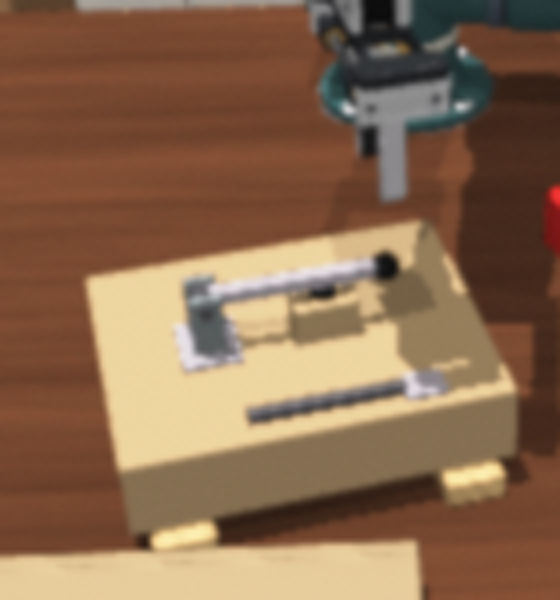

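The arm is level with its pad on the plug (crop (322,290)), the gripper is clear, and the contact height matches. I'll hand it in.

```bash
python3 -c "
from rig import *
print(finish_job())"
```

```text
the job is handed in; nothing more can be done
None
```

The plug is seated on the pocket floor, the hold-down arm is lowered with its pad on the plug and released, and the job was handed in at about 20.5 s of the 54 s allowed; the hand-in returned no verdict.

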